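Open the over-bench supply cupboard with the pull pole

TASK

Take the hook pole from its rest, hook it into the eye on the drop flap of the over-bench cupboard, pull the flap free of its catch and let it down gently on the hook, without letting it fall, until it is fully open. Then unhook and lay the pole back in its rest. Touch the cupboard and its flap with the pole only, never force them, and leave the other things on the bench where they are.

Things in the scene. Friction and masses are not known exactly. Their poses are not given: they have to be found in the camera images.
- pole: Telescopic hook pole, 0.25 kg, lying level in its rest. Origin: on its axis, middle of the grip. It runs along its y: hook end to -y, tail (150 mm from the origin) to +y; z is up. Grip: square rubber-clad bar 24 x 24 mm, 170 mm long (y -85 to +85), to be pinched across its x from above, between the rest's forks. Then to -y: tube 16 mm thick, clamp collar 22 mm thick (y -135 to -157), hook.
- pole_collar (a point): End of the pole's clamp collar, on the axis, 157 mm from the pole's origin; axes as the pole's. From it a 12 mm inner tube runs on to -y, ending in an L-hook of 7 mm round bar: a straight prong, square to the pole, to +x, round tip 43 mm from the axis. The tube is clamped (to 60 N) at any length: prong centre line 205 to 305 mm from the pole's origin, not measured: feel or look.
- rest: Wooden rest for the pole, fixed to the bench. Origin: underside centre; axes parallel to the lying pole's. Base 80 x 170 x 12 mm; two forks at y = +-55 mm, each 14 mm thick, with a slot along y, 30 mm wide, its floor 60 mm over the bench, flared lips up to 93 mm. The pole belongs with its grip in both slots: pole origin at x 0, y within 25 mm of 0, z 72 mm of this frame.
- cupboard: Wooden over-bench supply cupboard, fixed: 360 mm wide (x), 240 mm deep (y 0 back to -240), 400 mm high, open below 167 mm. Origin: bench level, middle of the front plane; +y points out of the front. A drop flap is inset in the upper front, its shut face in the front plane.
- flap_hinge (a point): Middle of the flap's hinge line, at the flap's lower outer edge in the front plane, 184 mm over the bench. Axes as the cupboard's; the hinge runs along x.
- eye (a point): Centre of the hole of the steel pad eye on the flap: a lug 5 mm thick (x), 23 mm high, 33 mm deep, with a 13 mm hole. Flap shut: hole 22 mm out from the face, 150 mm above the hinge line, mid-width. Axes turn with the flap. The hole runs along x, parallel to the hinge: the prong goes in sideways, and the flap can turn right round on it. Fully open, the eye hangs 22 mm below the hinge line.
- flap (a joint): Angle of the drop flap (plywood 324 x 197 x 9 mm, 0.2 to 0.35 kg): 0 shut and upright, grows as its top swings out and down, 1.57 fully open, level, on the hinge stop. A sprung roller catch holds it shut; 6 to 11 N straight out at the eye frees it within 0.05 rad. From then it falls by its own weight with little friction, up to 2.4 N at the eye, unless the hook holds it back.
- lightbox: White light box, 180 x 240 x 56 mm, loose on the bench; bystander. Origin: underside centre.
- wellplate: Clear well plate, 85 x 127 x 16 mm, loose on the light box; bystander. Origin: underside centre.
- tip_rack: Box of pipette tips, 85 x 122 x 79 mm, loose on the bench; bystander. Origin: underside centre.
Not all that is in view belongs to the job. What is shaped like the rest but orange or red is not meant.

How it is judged:
By the outcome, as a careful person would: the job done as asked, in the order asked, and still so for the second after the job is handed in, with the robot touching nothing.
It also fails if it takes over 69 s, if anything falls off the work surface, if the arm or the gripper's body presses on something with over 40 N, if the wrist force passes 120 N, or if a joint passes its speed limit or range.

ROBOT

A 6-joint arm with a two-finger parallel gripper is mounted at the origin on the work surface. World frame = base frame: x ahead of the robot, y to its left, z up, the work surface at z = 0. Lengths are in m, angles in rad, forces in N, time in s.
With the tool pointing down it reaches from about 0.325 to 0.9 m from the base axis. Payload 6.1 kg.
Tool frame: the origin (TCP) lies at the very end of the fingers, on their centre line; the grasp point (between the pads) lies 19 mm behind it; z points along the fingers, y is the direction in which the jaws open and shut (so a half turn about z gives the same grasp; the last joint's range is limited). The gripper opens to 87 mm and grips with 3 to 60 N. Pads are 19 mm wide; open, the fingers measure 117 mm over their backs; the gripper's body (75 mm by 190 mm) begins 51 mm behind the grasp point.
Start: joints at [-1.361, 0.22, 1.526, -0, 1.395, -0.126], TCP at [0.206, -0.59, 0.223] pointing down, gripper open.
Joint ranges: [-2.98, 2.98], [-0.91, 2.08], [0.09, 2.57], [-1.24, 4.39], [0.2, 2.65], [-2.68, 2.68]. Speed limits (rad/s): [2.57, 2.57, 3.01, 3.14, 3.14, 3.14].

INTERFACE

Orientations are given as a rotation vector (axis times angle).
In Python, from station import get_obs, cams, workorder gives the robot as it stands.
- The arm moves only by the tool apply_moves, never from a script. Its argument "deltas" is a list of rows, each a list of 7 numbers: the shift along the world's x, y, z in mm, then the turn, a rotation vector about the world's x, y, z in degrees, then the opening, from 0 (shut) to 1 (fully open). In form: [[tx, ty, tz, rx, ry, rz, gripper], ...]. A call has 1 to 8 rows; each row is the pose to reach, as a shift and turn from the pose measured when the call began; what a row does not reach only later rows make up. A row lasts 1/8 s, in which the tool goes at most 62.5 mm and 10.7 degrees, less where a joint would pass 70% of its speed; a pose out of reach is approached as far as the arm can. A call with a gripper value outside its range is refused whole. The fingers move at their own pace and stop on an object; the grip force is fixed at half the most. Time passes only in rows, so rows that repeat a pose let the fingers close. It gives the time, the measured TCP pose, the force and the opening at its end, in the units of the state.
- get_obs(): the state, without advancing time (a new reading comes with each control period).
- cams.grab_frame(name): name is "scene" or "side" or "wrist"; returns a dict with "img" (384x512x3 uint8, red, green, blue), "range_z" (384x512 float32, m along the optical axis (not along the pixel's ray), 0 where there is no reading), "camera_matrix" (3x3 intrinsics, pixels), "R" (3x3) and "t" (3): a world point X has camera coordinates R X + t; the wrist camera has in their place "hand_eye" (4x4, takes a point from camera to tool coordinates, whose origin is the TCP and whose axes are the flange's). Camera axes: x right, y down, z forward; pixel columns grow to the right and rows downward; lengths in m; the calibration is good to about 2 mm. A picture is of the moment at which its call begins: read the wrist's pose just before it.
- workorder.job_done(): hands the job in, once; it reports no verdict.
Trained networks look in a picture, given as the dict that the camera call returned (one of the last four; its "shot" number tells which), for a name from the list of things; names that differ only in an ending like _2 or _b are one class to them, and where a whole thing is asked for, a point or a joint stands for the part that bears it (a point fixed in the world has none). Each returns a list of dicts, best first, with "score" (0 to 1); they miss things now and then, are a little off and sometimes report something else, mostly with a low value. They report only what shows in the picture. A call takes as long as a camera call. They do not tell look-alikes from the thing itself.
- cams.spot_in(picture, name): "position" ([x, y, z] in m, in world coordinates, good to about 4 mm: the middle of the surface that is visible of it).
- cams.place_of(picture, name): "position" ([x, y, z] in m, in world coordinates, good to about 4 mm: a listed point, or the origin of a listed thing).
The state is a dict: "time_s": time; "q": joint angles; "joint_velocities": joint speeds; "effort": joint torques, N m; "position": TCP position; "eef_rot": TCP orientation; "contact_force": force on the tool from outside, world axes, zero at the start; "wrist_torque": the same for the moment, N m; "grip_width": finger opening in m.
Only numpy, scipy, OpenCV 4.12 (cv2) and the standard library are available. Lean on these libraries where they do the work, as an engineer would, in place of code of your own. Each camera call takes 0.05 s, during which the arm holds its last target. There are 200 camera calls.

## Working session

There is one attempt and no reset: what is moved stays moved. The work goes in short steps, Python scripts to look and compute and a tool call to move; the robot and the scene stay as the last step left them, time stands still between calls to the robot, and variables do not carry over. Pictures are saved under pics/ and viewed, about 8 in all and at most 12, crops included, and the job is handed in when it is done.

Besides the shell and the picture viewer there is one more tool, called as name(argument=value, ...), one argument or row to a line, values as JSON. apply_moves: Moves the arm, as the interface text tells. Its arguments: {"type":"object","properties":{"deltas":{"type":"array","items":{"type":"array","items":{"type":"number"}}}},"required":["deltas"]}

```bash
mkdir -p pics; ls
cat > h.py <<'E'
import numpy as np, cv2
from station import get_obs, cams, workorder
from scipy.spatial.transform import Rotation as Rn
np.set_printoptions(precision=4,suppress=True)
def save(f,n): cv2.imwrite(f'pics/{n}.png',f['img'][:,:,::-1])
def pix2w(f,u,v,d=None,obs=None):
    d=f['range_z'][int(v),int(u)] if d is None else d
    c=np.linalg.inv(f['camera_matrix'])@[u,v,1]*d
    if 'R' in f: return f['R'].T@(c-f['t'])
    T=f['hand_eye']; p=T[:3,:3]@c+T[:3,3]
    return Rn.from_rotvec(obs['eef_rot']).apply(p)+obs['position']
def w2pix(f,X):
    c=f['R']@np.array(X)+f['t']; p=f['camera_matrix']@c; return p[:2]/p[2]
E
python3 - <<'E'
from h import *
o=get_obs(); print(o['time_s'],o['position'],o['eef_rot'],o['contact_force'],o['grip_width'])
fs={}
for n in ['scene','side']:
    f=cams.grab_frame(n); fs[n]=f; 
    for k in ['pole','pole_collar','rest','cupboard','flap_hinge','eye','lightbox','wellplate','tip_rack']:
        for r in cams.place_of(f,k)[:3]: print(n,k,np.array(r['position']),round(r['score'],2),w2pix(f,r['position']).round())
cv2.imwrite('pics/a.png',np.vstack([fs['scene']['img'],fs['side']['img']])[:,:,::-1][:, :] if 0 else cv2.resize(np.hstack([fs['scene']['img'],fs['side']['img']])[:,:,::-1],(800,300)))
save(fs['scene'],'scene');save(fs['side'],'side')
E
```

```text
pics
0.0 [ 0.2058 -0.5895  0.2214] [-3.0955 -0.5246  0.0001] [-0.832  -0.2269  0.1662] 0.08674795068103616
scene pole [0.4505 0.3513 0.0724] 0.92 [318. 263.]
scene pole_collar [0.4291 0.1961 0.0654] 0.78 [289. 228.]
scene rest [ 0.6148  0.5333 -0.0002] 0.72 [315. 361.]
scene rest [ 0.3478 -0.047  -0.001 ] 0.64 [263. 192.]
scene rest [0.3681 0.5857 0.0029] 0.61 [398. 323.]
scene flap_hinge [ 0.6186 -0.3176  0.1837] 0.91 [156. 139.]
scene eye [ 0.6195 -0.2948  0.3346] 0.7 [151. 103.]
scene lightbox [ 0.7285 -0.0127 -0.0018] 0.8 [173. 242.]
scene wellplate [ 0.7217 -0.0066  0.0591] 0.89 [173. 229.]
scene tip_rack [0.6677 0.2901 0.0025] 0.86 [242. 300.]
side pole [0.4497 0.3441 0.0741] 0.96 [221. 264.]
side pole_collar [0.4243 0.1932 0.0711] 0.94 [258. 242.]
side rest [0.3647 0.5846 0.0037] 0.82 [183. 349.]
side rest [ 0.4475  0.3487 -0.0024] 0.72 [222. 282.]
side rest [ 0.669   0.2947 -0.0005] 0.69 [187. 242.]
side cupboard [ 0.7198 -0.0071  0.0539] 0.49 [232. 189.]
side cupboard [0.6677 0.293  0.0023] 0.43 [188. 242.]
side flap_hinge [ 0.6182 -0.3191  0.1821] 0.85 [297. 143.]
side eye [ 0.6175 -0.292   0.3346] 0.68 [296. 111.]
side lightbox [ 0.7268 -0.0104  0.0006] 0.59 [232. 199.]
side wellplate [ 0.7175 -0.0094  0.0545] 0.63 [233. 189.]
side tip_rack [0.6684 0.2918 0.0034] 0.98 [188. 241.]
```

View pics/scene.png

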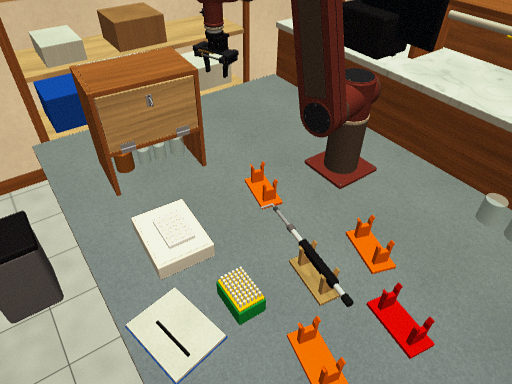

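View pics/side.png

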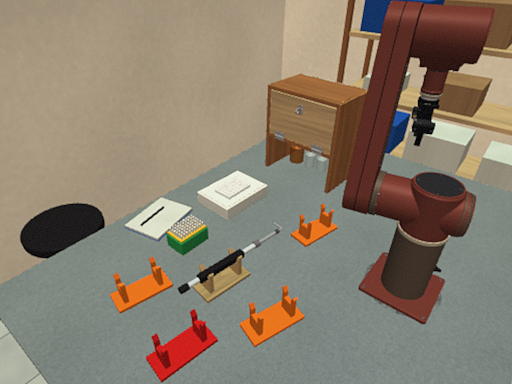

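Scene view: the pole lies at (318,265) on the light wooden rest. There are three orange look-alikes at (265,185), (370,245) and (320,355), and a red one at (400,320). The wooden rest with the pole in it is the one meant. The eye is at (150,102). Next I'll fit the flap's yaw and the pole's axis.

Run:
```python
from h import *
for n in ['scene','side']:
    f=cams.grab_frame(n); d=f['range_z']; v,u=np.nonzero(d>0)
    c=(np.linalg.inv(f['camera_matrix'])@np.stack([u,v,np.ones_like(u)]))*d[v,u]
    P=(f['R'].T@(c-f['t'][:,None])).T
    m=(P[:,2]>.2)&(P[:,2]<.37)&(abs(P[:,1]+.32)<.06)&(P[:,0]>.48)&(P[:,0]<.76)
    Q=P[m]
    for _ in range(5):
        a,b=np.polyfit(Q[:,0],Q[:,1],1); r=Q[:,1]-a*Q[:,0]-b; Q=Q[abs(r-np.median(r))<max(.003,1*r.std())]
    print(n,'flap slope deg',np.degrees(np.arctan(a)),'y at x=.618',a*.618+b,len(Q))
    # eye points: in front of plane
    r=P[:,1]-a*P[:,0]-b
    e=P[(r>.008)&(r<.05)&(abs(P[:,0]-.618)<.03)&(abs(P[:,2]-.334)<.03)]
    print(' eye pts',len(e),e.mean(0) if len(e) else '',e.min(0) if len(e) else '',e.max(0)if len(e) else '')
    # pole
    m=(P[:,2]>.062)&(P[:,2]<.1)&(P[:,1]>.05)&(P[:,1]<.53)&(abs(P[:,0]-(.45+.15*(P[:,1]-.348)))<.03)
    Q=P[m]; Q=Q[(Q[:,1]<.28)|(Q[:,1]>.44)]
    a,b=np.polyfit(Q[:,1],Q[:,0],1); print(' pole slope deg',np.degrees(np.arctan(a)),'x at y .348',a*.348+b,'ymin',P[m][:,1].min(),P[m][:,1].max(),len(Q))
    H=P[(P[:,2]>.05)&(P[:,2]<.1)&(P[:,1]>.0)&(P[:,1]<.17)&(P[:,0]>.37)&(P[:,0]<.5)]
    print(' hook',len(H),H[:, :].min(0) if len(H) else '',H.max(0)if len(H) else '')
    if n=='scene':
        for k in H[::max(1,len(H)//15)]: print('   ',k)
```

```text
scene flap slope deg -3.537184239949937 y at x=.618 -0.3180841028270998 3096
 eye pts 26 [ 0.6191 -0.2962  0.3363] [ 0.6158 -0.3098  0.3239] [ 0.6211 -0.2825  0.3479]
 pole slope deg 8.653044429664101 x at y .348 0.45339177296133903 ymin 0.07858478097186994 0.4973392086504729 437
 hook 133 [0.3704 0.0009 0.0501] [0.4526 0.1692 0.0926]
    [0.3851 0.0019 0.0926]
    [0.3831 0.0056 0.0763]
    [0.3716 0.0026 0.0596]
    [0.3772 0.0101 0.0586]
    [0.4129 0.0845 0.0773]
    [0.4348 0.0811 0.0775]
    [0.4073 0.0936 0.0724]
    [0.4146 0.1026 0.0788]
    [0.4163 0.1049 0.0771]
    [0.4145 0.1131 0.078 ]
    [0.4204 0.1108 0.0705]
    [0.4221 0.1278 0.0804]
    [0.4215 0.1279 0.0713]
    [0.4178 0.1431 0.0771]
    [0.4227 0.1495 0.0761]
    [0.4262 0.1542 0.0731]
    [0.4216 0.168  0.0774]
side flap slope deg -3.606054679421859 y at x=.618 -0.3212000600595182 1608
 eye pts 21 [ 0.6161 -0.3008  0.3357] [ 0.612  -0.313   0.3243] [ 0.6209 -0.2899  0.3473]
 pole slope deg 8.185735344723287 x at y .348 0.44460041089041863 ymin 0.07387250696422192 0.4947150167570034 384
 hook 122 [0.37   0.0001 0.054 ] [0.4486 0.1686 0.094 ]
```

apply_moves(
  deltas=[
    [0,60,40,0,0,8,1],
    [20,120,80,0,0,16,1],
    [50,180,120,0,0,24,1],
    [80,240,140,0,0,32,1],
    [110,300,160,0,0,40,1],
    [140,360,180,0,0,48,1],
    [160,420,180,0,0,56,1],
    [180,480,180,0,0,62,1],
  ],
)

```text
time_s: 2.1
position: [0.3665, -0.1627, 0.3995]
eef_rot: [2.38, 2.048, 0.001]
contact_force: [-0.5, -0.5, 0.7]
grip_width: 0.0873
```

apply_moves(
  deltas=[
    [10,60,0,0,0,0,1],
    [20,120,0,0,0,0,1],
    [40,180,0,0,0,0,1],
    [60,240,0,0,0,0,1],
    [70,300,-20,0,0,0,1],
    [70,330,-40,0,0,0,1],
    [70,340,-50,0,0,0,1],
    [70,340,-50,0,0,0,1],
  ],
)

```text
time_s: 3.1
position: [0.4361, 0.1771, 0.3489]
eef_rot: [2.379, 2.049, -0.001]
contact_force: [-0.7, -0.1, -0.2]
grip_width: 0.087
```

```bash
cat > look.py <<'E'
from h import *
import sys
o=get_obs(); f=cams.grab_frame('wrist'); print(o['time_s'],o['position'],o['eef_rot'],o['contact_force'])
T=np.eye(4);T[:3,:3]=Rn.from_rotvec(o['eef_rot']).as_matrix();T[:3,3]=o['position']
W=T@f['hand_eye']; Wi=np.linalg.inv(W); f2={**f,'R':Wi[:3,:3],'t':Wi[:3,3]}
save(f,sys.argv[1]); np.savez(sys.argv[1]+'.npz',R=f2['R'],t=f2['t'],K=f['camera_matrix'],d=f['range_z'],img=f['img'])
print('cam',W[:3,3],'fwd',W[:3,2])
for k in sys.argv[2:]:
    for r in cams.place_of(f,k)[:2]: print(k,np.array(r['position']),round(r['score'],2),w2pix(f2,r['position']).round())
E
python3 look.py w1 pole pole_collar rest
```

```text
3.1 [0.4361 0.1771 0.3489] [ 2.3789  2.0491 -0.0013] [-0.7249 -0.1025 -0.1841]
cam [0.4483 0.2566 0.5112] fwd [-0.0441 -0.2922 -0.9553]
pole [0.4489 0.3485 0.0711] 0.73 [244.  19.]
pole_collar [0.4212 0.1937 0.0748] 0.57 [241. 146.]
rest [0.2363 0.3666 0.0006] 0.87 [100.  41.]
rest [0.4467 0.3435 0.0015] 0.81 [244.  34.]
```

View pics/w1.png

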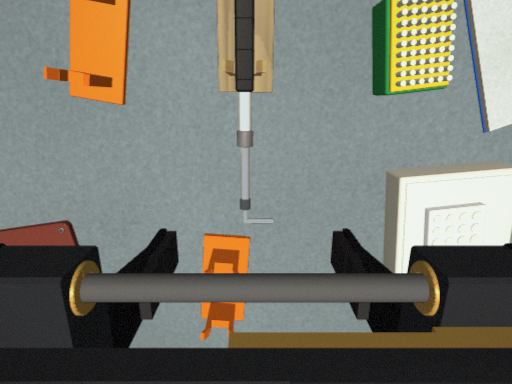

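The wrist view confirms the pole lies in the wooden rest (245,50). The collar is at (244,138) and the prong runs along row 220, cols 244–273, to +x. Next I'll get metric values on the plane z=0.072.

Run:
```python
from h import *
z=np.load('w1.npz'); 
def onz(u,v,h):
    r=z['R'].T@(np.linalg.inv(z['K'])@[u,v,1]); c=-z['R'].T@z['t']; return c+r*(h-c[2])/r[2]
im=z['img'].astype(int)
bg=cv2.medianBlur(z['img'],31).astype(int)
print('axis cols by row:')
for v in [170,185]:
    print(v, np.abs(im[v,232:258]-bg[v,232:258]).sum(1))
print('prong rows', np.abs(im[210:232,260]-bg[210:232,260]).sum(1), 'tip', np.abs(im[220,262:282]-bg[220,262:282]).sum(1))
for n,p in dict(grip=(244,40),collar_end=(244.5,146),tube=(245,185),corner=(244.5,220.5),tip=(273,220.5)).items(): print(n,onz(*p,.072))
```

```text
axis cols by row:
170 [ 3  3  3  6  3  4 13 15 18 20 67 77 98 87 72 49 34 48  5 16  5  5  6  9
  3  6]
185 [ 2  5  3 11  6  3  1  8 10 21 67 82 96 88 86 55 26 59  9  8  9 14 20 10
 13 14]
prong rows [20 30 15  7  6  3  8 17 60 50 93 95 87 60 14  4  7  8  4  6 13 12] tip [ 94 104 101 105 100 102 107 103  96  96  92  45  17   6  11   2   2   4
   6  13]
grip [0.4457 0.325  0.072 ]
collar_end [0.4252 0.1927 0.072 ]
tube [0.417  0.1372 0.072 ]
corner [0.4076 0.083  0.072 ]
tip [0.4496 0.0767 0.072 ]
```

apply_moves(
  deltas=[
    [5,60,0,0,0,0,1],
    [9,120,0,0,0,0,1],
    [9,146,-50,0,0,0,1],
    [9,146,-110,0,0,0,1],
    [9,146,-170,0,0,0,1],
    [9,146,-220,0,0,0,1],
    [9,146,-220,0,0,0,1],
  ],
)

```text
time_s: 4.18
position: [0.4437, 0.3198, 0.127]
eef_rot: [2.383, 2.044, -0.009]
contact_force: [-0.1, -0.7, 0.5]
grip_width: 0.087
```

```bash
python3 look.py w2 pole pole_collar rest
```

```text
4.175 [0.4437 0.3198 0.127 ] [ 2.3835  2.0442 -0.0094] [-0.0862 -0.6531  0.546 ]
cam [0.4569 0.3997 0.289 ] fwd [-0.0492 -0.295  -0.9542]
pole [0.4479 0.3499 0.0723] 0.64 [253. 170.]
rest [0.2381 0.3643 0.0004] 0.97 [ 30. 171.]
```

View pics/w2.png

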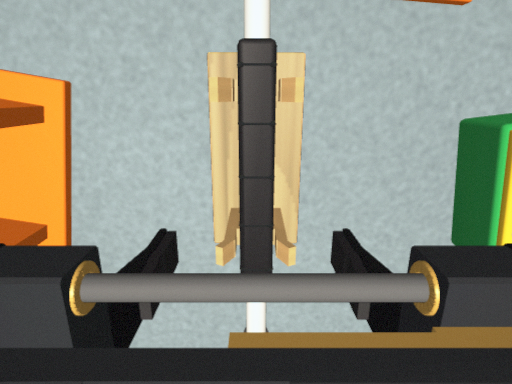

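apply_moves(
  deltas=[
    [1,4,-25,0,0,0,1],
    [1,4,-50,0,0,0,1],
    [1,4,-74,0,0,0,1],
    [1,4,-75,0,0,0,1],
    [1,4,-75,0,0,0,0],
    [1,4,-75,0,0,0,0],
    [1,4,-75,0,0,0,0],
    [1,4,-75,0,0,0,0],
  ],
)

```text
time_s: 5.38
position: [0.4498, 0.3271, 0.0598]
eef_rot: [2.38, 2.043, 0.013]
contact_force: [-0.2, -1.2, 0.4]
grip_width: 0.0551
```

apply_moves(
  deltas=[
    [-3,0,-6,0,0,0,0],
    [-3,0,-6,0,0,0,0],
    [-3,0,-6,0,0,0,0],
    [-3,0,-6,0,0,0,0],
    [-3,0,-6,0,0,0,0],
    [-3,0,-6,0,0,0,0],
  ],
)

```text
time_s: 6.12
position: [0.4467, 0.3271, 0.0536]
eef_rot: [2.38, 2.043, 0.013]
contact_force: [-0.1, 0.1, -3.4]
grip_width: 0.0236
```

apply_moves(
  deltas=[
    [0,0,15,0,0,0,0],
    [0,0,30,0,0,0,0],
    [0,0,50,0,0,0,0],
    [0,0,80,0,0,0,0],
    [0,0,120,0,0,0,0],
    [0,0,160,0,0,0,0],
    [0,0,200,0,0,0,0],
    [0,0,200,0,0,0,0],
  ],
)

```text
time_s: 7.12
position: [0.4489, 0.3283, 0.2594]
eef_rot: [2.379, 2.042, 0.028]
contact_force: [0.7, -0.7, -2.2]
grip_width: 0.0237
```

Run:
```python
from h import *
o=get_obs(); print(o['time_s'],o['position'],o['eef_rot'],o['contact_force'],o['wrist_torque'],o['grip_width'])
for n in ['scene','side']:
    f=cams.grab_frame(n); save(f,n+'2')
    for k in ['pole','pole_collar']:
        for r in cams.place_of(f,k)[:1]: print(n,k,np.array(r['position']),round(r['score'],2),w2pix(f,r['position']).round())
a=cv2.imread('pics/scene2.png')[60:310,180:430];b=cv2.imread('pics/side2.png')[100:350,120:370]
cv2.imwrite('pics/l2.png',cv2.resize(np.hstack([a,b]),(800,400)))
```

```text
7.125 [0.4489 0.3283 0.2594] [2.3786 2.0417 0.0278] [ 0.6594 -0.6977 -2.2229] [-0.0074 -0.0846 -0.0533] 0.023687579318612293
scene pole [0.4521 0.3523 0.2766] 0.65 [328. 210.]
scene pole_collar [0.4322 0.1947 0.2748] 0.94 [293. 175.]
side pole [0.4523 0.3449 0.2695] 0.65 [217. 213.]
side pole_collar [0.4249 0.1933 0.2698] 0.79 [259. 193.]
```

View pics/l2.png

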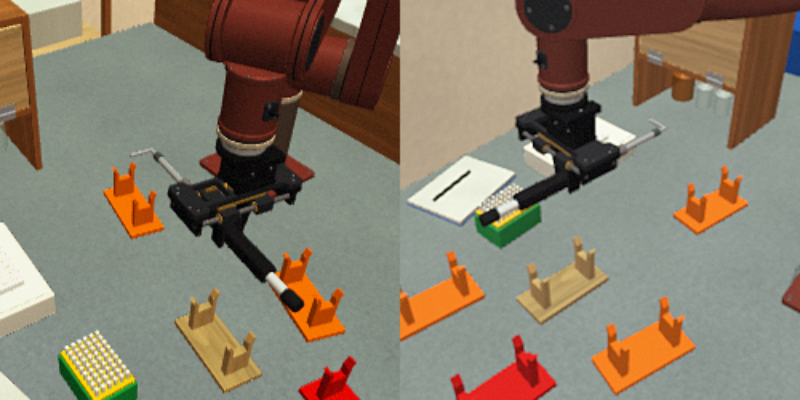

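apply_moves(
  deltas=[
    [5,-10,25,0,0,0,0],
    [20,-50,50,0,0.5,2,0],
    [45,-100,56,-0.2,1,4,0],
    [70,-150,56,-0.4,1,5.1,0],
    [90,-200,56,-0.4,1,5.1,0],
    [105,-250,56,-0.4,1,5.1,0],
    [116,-288,56,-0.4,1,5.1,0],
    [116,-288,56,-0.4,1,5.1,0],
  ],
)

```text
time_s: 8.43
position: [0.5617, 0.0358, 0.3059]
eef_rot: [-2.292, -2.143, 0.024]
contact_force: [-0.2, 1.0, -2.0]
grip_width: 0.0237
```

```bash
cat > near.py <<'E'
from h import *
import sys
tag=sys.argv[1]
o=get_obs(); R=Rn.from_rotvec(o['eef_rot']).as_matrix()
print(o['time_s'],o['position'],'toolz',R[:,2],'tooly',R[:,1],o['contact_force'],o['wrist_torque'],o['grip_width'])
ims=[]
for n in ['scene','side']:
    f=cams.grab_frame(n); np.savez(f'{n}_{tag}.npz',img=f['img'],d=f['range_z'],R=f['R'],t=f['t'],K=f['camera_matrix'])
    for k in ['pole','pole_collar','eye']:
        for r in cams.place_of(f,k)[:1]: print(n,k,np.array(r['position']),round(r['score'],2),w2pix(f,r['position']).round(1))
    c=w2pix(f,[.6,-.27,.3]).astype(int); x,y=np.clip(c-50,0,[412,284])
    ims.append(cv2.resize(f['img'][y:y+100,x:x+100,::-1],(400,400),interpolation=cv2.INTER_CUBIC)); print(n,'crop origin',x,y,'x4')
cv2.imwrite(f'pics/{tag}.png',np.hstack(ims))
E
python3 near.py n1
```

```text
8.425 [0.5617 0.0358 0.3059] toolz [-0.0136 -0.0075 -0.9999] tooly [ 0.9976 -0.0673 -0.013 ] [-0.159   1.0498 -2.011 ] [-0.0312 -0.1139 -0.0046] 0.0237080918622826
scene pole [0.5643 0.06   0.3255] 0.7 [224.6 152.2]
scene pole_collar [ 0.5545 -0.0989  0.3253] 0.87 [199.  125.7]
scene eye [ 0.6208 -0.2962  0.3354] 0.69 [150.4 102.3]
scene crop origin 111 63 x4
side pole [0.5633 0.0608 0.3266] 0.91 [251.5 146.9]
side pole_collar [ 0.552  -0.0949  0.3254] 0.91 [281.2 133.2]
side eye [ 0.619  -0.2948  0.3366] 0.83 [296.3 110.4]
side crop origin 246 71 x4
```

View pics/n1.png

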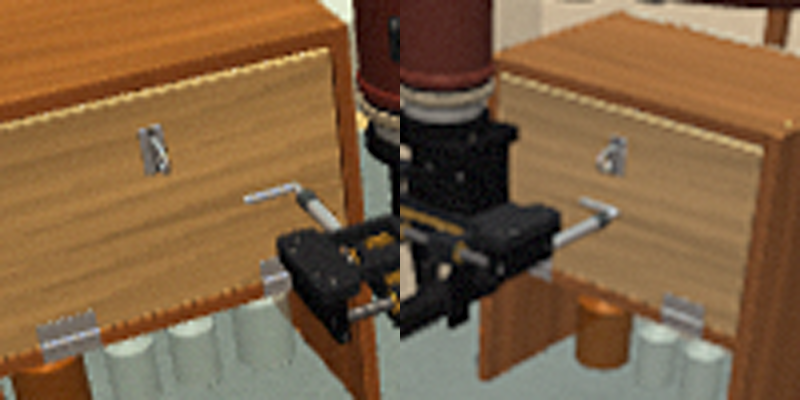

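```bash
cat > tri.py <<'E'
from h import *
from scipy.optimize import least_squares
def tri(tag,ps,pd):
    fs=[np.load(f'{n}_{tag}.npz') for n in ['scene','side']]
    fun=lambda X: np.concatenate([w2pix(f,X)-p for f,p in zip(fs,(ps,pd))])
    s=least_squares(fun,[.6,-.25,.32]); return s.x, s.fun
E
python3 - <<'E'
from tri import *
for n,a,b in [('corner',(185.75,110),(299.75,124)),('tip',(172.75,112.75),(291.75,121.5))]:
    print(n,*tri('n1',a,b))
# enlarge eye & prong 
ims=[]
for n,c in [('scene',(150,102)),('side',(297,111))]:
    f=np.load(f'{n}_n1.npz'); x,y=c[0]-12,c[1]-12
    ims.append(cv2.resize(f['img'][y:y+25,x:x+25,::-1],(400,400),interpolation=cv2.INTER_NEAREST)); print(n,x,y,'x16', 'proj E',w2pix(f,[.618,-.297,.334]))
cv2.imwrite('pics/eye.png',np.hstack(ims))
E
```

```text
Traceback (most recent call last):
  File "tri.py", line 6, in tri
    s=least_squares(fun,[.6,-.25,.32]); return s.x, s.fun
  File "tri.py", line 5, in <lambda>
    fun=lambda X: np.concatenate([w2pix(f,X)-p for f,p in zip(fs,(ps,pd))])
                                  ~~~~~^^^^^
  File "h.py", line 13, in w2pix
    c=f['R']@np.array(X)+f['t']; p=f['camera_matrix']@c; return p[:2]/p[2]
                                   ~^^^^^^^^^^^^^^^^^
KeyError: 'camera_matrix is not a file in the archive'
```

```bash
sed -i "s/K=f\['camera_matrix'\]/camera_matrix=f['camera_matrix']/" near.py; sed -i "s/    fs=\[np/    fs=[{**x,'camera_matrix':x['camera_matrix'] if 'camera_matrix' in x else x['K']} for x in (np/; s/ for n in \['scene','side'\]\]/ for n in ['scene','side'])]/" tri.py; sed -i "s/\*\*x,/'R':x['R'],'t':x['t'],/" tri.py
python3 - <<'E'
from tri import *
for n,a,b in [('corner',(185.75,110),(299.75,124)),('tip',(172.75,112.75),(291.75,121.5))]:
    print(n,*tri('n1',a,b))
ims=[]
for n,c in [('scene',(150,102)),('side',(297,111))]:
    f=np.load(f'{n}_n1.npz'); x,y=c[0]-12,c[1]-12
    ims.append(cv2.resize(f['img'][y:y+25,x:x+25,::-1],(400,400),interpolation=cv2.INTER_NEAREST)); f={'R':f['R'],'t':f['t'],'camera_matrix':f['K']};print(n,x,y,'x16', 'proj E',w2pix(f,[.618,-.297,.334]))
    for q in [(0,0),(11,0),(0,11.5),(0,-11.5),(-22,0)]: 
        print('   ',q,(w2pix(f,np.array([.618,-.297,.334])+[.062*q[0]/1e3,q[0]/1e3,q[1]/1e3])-[x,y])*16+8)
cv2.imwrite('pics/eye.png',np.hstack(ims))
E
```

```text
corner [ 0.5435 -0.2043  0.3266] [-0.0482 -0.233  -0.1131  0.2644]
tip [ 0.5845 -0.2126  0.3248] [ 0.032   0.1544  0.0774 -0.1805]
scene 138 90 x16 proj E [151.1451 102.407 ]
    (0, 0) [218.3212 206.5119]
    (11, 0) [237.9092 229.3467]
    (0, 11.5) [208.7093 154.0976]
    (0, -11.5) [227.8154 258.2844]
    (-22, 0) [179.8149 161.623 ]
side 285 99 x16 proj E [296.7318 110.8808]
    (0, 0) [195.7085 198.093 ]
    (11, 0) [169.5977 209.595 ]
    (0, 11.5) [199.429  154.5332]
    (0, -11.5) [192.0223 241.2526]
    (-22, 0) [247.1972 175.4121]
```

View pics/eye.png

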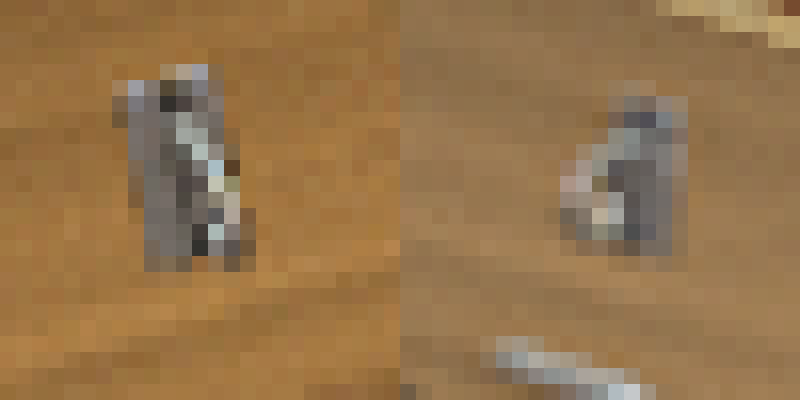

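The lug is visible in both views: scene (150.5,101.5) and side (297,110.5). Its hole is about 1 px above my first projection, so I'll aim at (0.619,−0.296,0.335). First I'll move to just beside the eye.

apply_moves(
  deltas=[
    [6,-20,5,0.2,-0.4,0,0],
    [10,-40,10,0.4,-0.8,0.2,0],
    [10,-60,10,0.4,-0.8,0.2,0],
    [10,-75,10,0.4,-0.8,0.2,0],
    [10,-83,10,0.4,-0.8,0.2,0],
    [10,-83,10,0.4,-0.8,0.2,0],
    [10,-83,10,0.4,-0.8,0.2,0],
  ],
)

```text
time_s: 9.7
position: [0.5714, -0.043, 0.3175]
eef_rot: [2.283, 2.155, 0.004]
contact_force: [-0.2, 0.6, -2.2]
grip_width: 0.0237
```

```bash
python3 near.py n2
```

```text
9.7 [ 0.5714 -0.043   0.3175] toolz [ 0.003   0.0004 -1.    ] tooly [ 0.9983 -0.0577  0.0029] [-0.1707  0.5753 -2.2282] [ 0.0199 -0.0816  0.0083] 0.023731312169236178
scene pole_collar [ 0.5633 -0.1771  0.3316] 0.65 [183.9 113.7]
scene eye [ 0.6214 -0.2959  0.3343] 0.82 [150.3 102.7]
scene crop origin 111 63 x4
side pole [ 0.5741 -0.0215  0.3386] 0.72 [264.1 134.7]
side pole_collar [ 0.561  -0.178   0.3337] 0.88 [292.1 123.4]
side eye [ 0.6173 -0.2972  0.3379] 0.93 [297. 110.]
side crop origin 246 71 x4
```

apply_moves(
  deltas=[
    [3,-4,-1,0,0,0,0],
    [6,-7,-1,0,0.2,-0.2,0],
    [6,-7,-1,0,0.2,-0.2,0],
    [6,-7,-1,0,0.2,-0.2,0],
  ],
)

```text
time_s: 10.6
position: [0.5775, -0.0503, 0.3165]
eef_rot: [-2.288, -2.152, 0.0]
contact_force: [0.6, 0.2, -2.7]
grip_width: 0.024
```

```bash
python3 near.py n3
python3 - <<'E'
import numpy as np,cv2
ims=[]
for n,c in [('scene',(157,104)),('side',(297,114))]:
    f=np.load(f'{n}_n3.npz'); x,y=c[0]-20,c[1]-20
    ims.append(cv2.resize(f['img'][y:y+40,x:x+40,::-1],(400,400),interpolation=cv2.INTER_NEAREST)); print(n,x,y)
cv2.imwrite('pics/n3b.png',np.hstack(ims))
E
```

```text
10.6 [ 0.5775 -0.0503  0.3165] toolz [-0.0006  0.0002 -1.    ] tooly [ 0.9981 -0.0614 -0.0006] [ 0.5963  0.1849 -2.7071] [-0.0114 -0.0858 -0.0922] 0.024027277455056173
scene pole [ 0.5816 -0.0279  0.3347] 0.95 [202.6 136.6]
scene pole_collar [ 0.6199 -0.2931  0.3332] 0.63 [151.1 103.3]
scene eye [ 0.6193 -0.2928  0.3337] 0.66 [151.3 103.1]
scene crop origin 111 63 x4
side pole [ 0.5819 -0.0312  0.336 ] 0.98 [264.  133.9]
side pole_collar [ 0.5699 -0.1865  0.332 ] 0.56 [291.3 122.6]
side crop origin 246 71 x4
scene 137 84
side 277 94
```

View pics/n3b.png

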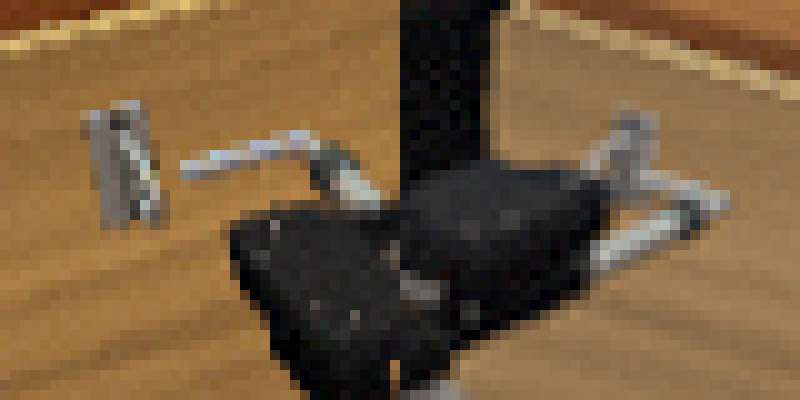

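apply_moves(
  deltas=[
    [5,0,0,0,0,0,0],
    [10,-0.6,0,0,0,0,0],
    [14,-0.9,0,0,0,0,0],
    [17,-1,0,0,0,0,0],
    [17,-1,0,0,0,0,0],
  ],
)

```text
time_s: 11.62
position: [0.5942, -0.0506, 0.3162]
eef_rot: [-2.287, -2.151, 0.001]
contact_force: [-3.1, 3.6, -3.1]
grip_width: 0.0233
```

apply_moves(
  deltas=[
    [-1,1.5,0,0,0,0,0],
    [0,2,-0.3,0,0,0,0],
    [1,2,-0.3,0,0,0,0],
    [3,2,-0.3,0,0,0,0],
  ],
)

```text
time_s: 12.12
position: [0.5974, -0.0488, 0.3161]
eef_rot: [-2.287, -2.151, 0.001]
contact_force: [-0.1, 0.2, -2.2]
grip_width: 0.024
```

apply_moves(
  deltas=[
    [4,0,0,0,0,0,0],
    [8,-0.3,0,0,0,0,0],
    [12,-0.6,0,0,0,0,0],
    [14,-0.8,0,0,0,0,0],
  ],
)

```text
time_s: 12.62
position: [0.6117, -0.0496, 0.316]
eef_rot: [-2.287, -2.151, 0.001]
contact_force: [0.1, 0.9, -2.5]
grip_width: 0.0237
```

```bash
python3 near.py n4
python3 - <<'E'
import numpy as np,cv2
ims=[]
for n,c in [('scene',(157,104)),('side',(297,114))]:
    f=np.load(f'{n}_n4.npz'); x,y=c[0]-20,c[1]-20
    ims.append(cv2.resize(f['img'][y:y+40,x:x+40,::-1],(400,400),interpolation=cv2.INTER_NEAREST))
cv2.imwrite('pics/n4b.png',np.hstack(ims))
E
```

```text
12.625 [ 0.6117 -0.0496  0.316 ] toolz [-0.0015  0.0008 -1.    ] tooly [ 0.9981 -0.0612 -0.0016] [ 0.1414  0.8672 -2.4936] [-0.0302 -0.1059  0.0186] 0.023724708891056132
scene pole [ 0.6121 -0.0264  0.3339] 0.93 [193.3 140.5]
scene pole_collar [ 0.605  -0.1842  0.3311] 0.63 [170.6 116.8]
scene eye [ 0.6167 -0.2975  0.3342] 0.77 [151.4 102.2]
scene crop origin 111 63 x4
side pole [ 0.617  -0.0321  0.3392] 0.82 [256.4 130.3]
side pole_collar [ 0.7274 -0.0121  0.0018] 0.36 [231.9 198.4]
side eye [ 0.6174 -0.295   0.3343] 0.93 [296.6 111. ]
side crop origin 246 71 x4
```

View pics/n4b.png

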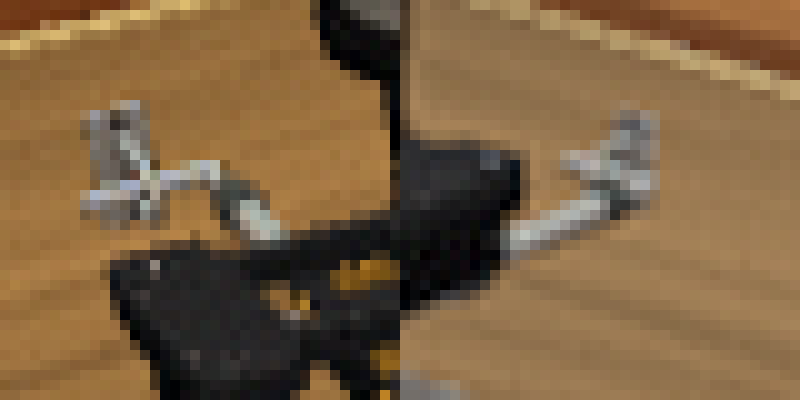

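The prong passes through the lug: in scene it enters at (153,102) and its tip comes out at (146,104). Pulling out along the cupboard's +y now, in small steps.

apply_moves(
  deltas=[
    [0.2,3,0,0,0,0,0],
    [0.4,6,0,0,0,0,0],
    [0.5,8,0,0,0,0,0],
    [0.5,8,0,0,0,0,0],
  ],
)

```text
time_s: 13.52
position: [0.6118, -0.0424, 0.3162]
eef_rot: [-2.289, -2.152, 0.002]
contact_force: [0.5, -4.9, -3.5]
grip_width: 0.0237
```

apply_moves(
  deltas=[
    [0.1,2,0,0,0,0,0],
    [0.2,4,0,0,0,0,0],
    [0.3,5,0,0,0,0,0],
    [0.3,5,0,0,0,0,0],
  ],
)

```text
time_s: 14.02
position: [0.6121, -0.0367, 0.3161]
eef_rot: [-2.288, -2.152, 0.002]
contact_force: [0.8, 0.6, -2.3]
grip_width: 0.0242
```

apply_moves(
  deltas=[
    [0.4,6,-1.4,0,0,0,0],
    [0.7,12,-3.1,0,0,0,0],
    [1.1,17.5,-5,0,0,0,0],
    [1.4,23,-7,0,0,0,0],
    [1.4,23,-7,0,0,0,0],
  ],
)

```text
time_s: 14.65
position: [0.6134, -0.0131, 0.3088]
eef_rot: [-2.287, -2.152, 0.002]
contact_force: [0.8, 0.4, -2.6]
grip_width: 0.0238
```

```bash
cat > st.py <<'E'
from h import *
o=get_obs(); R=Rn.from_rotvec(o['eef_rot']).as_matrix()
print(o['time_s'],o['position'],'toolz',R[:,2],o['contact_force'],o['wrist_torque'],o['grip_width'])
for n in ['scene','side']:
    f=cams.grab_frame(n); np.savez(f'{n}_st.npz',img=f['img'],R=f['R'],t=f['t'],d=f['range_z'],camera_matrix=f['camera_matrix'])
    for k in ['pole','pole_collar','eye']:
        for r in cams.place_of(f,k)[:1]: print(n,k,np.array(r['position']),round(r['score'],2))
    # flap angle from depth: panel points
    d=f['range_z']; v,u=np.nonzero(d>0); c=(np.linalg.inv(f['camera_matrix'])@np.stack([u,v,np.ones_like(u)]))*d[v,u]
    P=(f['R'].T@(c-f['t'][:,None])).T-[.6184,-.3195,.184]; yaw=np.radians(-3.57)
    X=P[:,0]*np.cos(yaw)+P[:,1]*np.sin(yaw); Y=-P[:,0]*np.sin(yaw)+P[:,1]*np.cos(yaw); Z=P[:,2]
    m=(abs(X)<.155)&(abs(X)>.06)&(np.hypot(Y,Z)<.195)&(np.hypot(Y,Z)>.1)&(Y>-.015)&(Z>-.03)
    a=np.arctan2(Y[m],Z[m]); h,e=np.histogram(a,bins=np.arange(-.1,1.8,.02)); i=h.argmax(); print(n,'flap angle ~',e[i]+.01,h[i],m.sum(), 'med',np.median(a))
E
python3 st.py
```

```text
14.65 [ 0.6134 -0.0131  0.3088] toolz [-0.0019  0.0002 -1.    ] [ 0.8238  0.4027 -2.5956] [ 0.1933 -0.1124  0.0674] 0.023835036367148
scene pole [0.6161 0.0139 0.3283] 0.83
scene pole_collar [ 0.6069 -0.1419  0.3255] 0.89
scene eye [ 0.6225 -0.2573  0.3258] 0.95
scene flap angle ~ 0.27000000000000013 420 934 med 0.2601559168379647
side pole [0.6178 0.0052 0.3266] 0.68
side pole_collar [ 0.603  -0.1469  0.3255] 0.77
side eye [ 0.6189 -0.2591  0.3262] 0.84
side flap angle ~ 0.23000000000000007 295 593 med 0.23426046389102406
```

apply_moves(
  deltas=[
    [0.3,5.6,-2.4,0,0,0,0],
    [0.7,12.4,-5.7,0,0,0,0],
    [1.1,19,-9.4,0,0,0,0],
    [1.5,25.5,-13.3,0,0,0,0],
    [1.9,31.8,-17.6,0,0,0,0],
    [2.3,37.8,-22.2,0,0,0,0],
    [2.6,43.6,-27,0,0,0,0],
    [2.6,43.6,-27,0,0,0,0],
  ],
)

```text
time_s: 16.05
position: [0.6158, 0.0304, 0.2814]
eef_rot: [-2.286, -2.152, 0.002]
contact_force: [0.3, 0.8, -3.6]
grip_width: 0.0239
```

```bash
python3 st.py
```

```text
16.05 [0.6158 0.0304 0.2814] toolz [-0.0024  0.0004 -1.    ] [ 0.3373  0.7561 -3.6252] [ 0.3456 -0.1009  0.0358] 0.023932705300569183
scene pole [0.614  0.054  0.3008] 0.88
scene pole_collar [ 0.6114 -0.1037  0.296 ] 0.61
scene eye [ 0.6247 -0.2165  0.2968] 0.91
scene flap angle ~ 0.6100000000000002 408 546 med 0.6055499986896369
side pole [0.6192 0.0498 0.3006] 0.91
side pole_collar [ 0.6077 -0.1061  0.2957] 0.74
side eye [ 0.6228 -0.2145  0.2977] 0.91
side flap angle ~ 0.5700000000000002 253 429 med 0.5764790174539306
```

apply_moves(
  deltas=[
    [0.3,5.5,-5.2,0,0,0,0],
    [0.7,10.7,-10.7,0,0,0,0],
    [1,15.7,-16.4,0,0,0,0],
    [1.3,20.3,-22.4,0,0,0,0],
    [1.5,24.7,-28.6,0,0,0,0],
    [1.8,28.7,-35,0,0,0,0],
    [2,32.4,-41.7,0,0,0,0],
    [2,32.4,-41.7,0,0,0,0],
  ],
)

```text
time_s: 17.45
position: [0.6177, 0.0625, 0.2396]
eef_rot: [-2.287, -2.151, 0.002]
contact_force: [-0.1, 1.9, -3.0]
grip_width: 0.0241
```

```bash
python3 st.py
```

```text
17.45 [0.6177 0.0625 0.2396] toolz [-0.0025  0.0004 -1.    ] [-0.0843  1.8982 -2.9901] [ 0.6027 -0.1487  0.1148] 0.02406250674550969
scene pole [0.6182 0.0851 0.2611] 0.92
scene pole_collar [ 0.6149 -0.0716  0.2543] 0.6
scene eye [ 0.6272 -0.1819  0.254 ] 0.66
scene flap angle ~ 0.9500000000000003 59 69 med 0.9565533915267695
side pole [0.6221 0.0832 0.2619] 0.66
side eye [ 0.6279 -0.1814  0.2578] 0.63
side flap angle ~ 0.9300000000000003 96 113 med 0.9281442909233047
```

apply_moves(
  deltas=[
    [0.2,4,-8,0,0,0,0],
    [0.4,7,-15,0,0,0,0],
    [0.6,9.6,-22,0,0,0,0],
    [0.7,11.8,-29,0,0,0,0],
    [0.8,13.7,-36.5,0,0,0,0],
    [0.9,15.2,-44,0,0,0,0],
    [1,16.3,-51,0,0,0,0],
    [1,16.3,-51,0,0,0,0],
  ],
)

```text
time_s: 18.85
position: [0.6187, 0.0784, 0.1888]
eef_rot: [-2.288, -2.151, 0.002]
contact_force: [0.1, 3.4, -3.3]
grip_width: 0.0237
```

```bash
python3 st.py
```

```text
18.85 [0.6187 0.0784 0.1888] toolz [-0.0023  0.0003 -1.    ] [ 0.1198  3.3819 -3.2958] [ 0.8145 -0.1121  0.0495] 0.023705278571636866
scene pole [0.6206 0.1006 0.2061] 0.73
scene pole_collar [ 0.6123 -0.0558  0.2014] 0.88
scene eye [ 0.6313 -0.1642  0.1995] 0.95
scene flap angle ~ 1.2700000000000002 220 420 med 1.2637268198505853
side pole [0.6226 0.0974 0.2116] 0.73
side pole_collar [ 0.6107 -0.0573  0.2031] 0.88
side eye [ 0.6254 -0.1684  0.198 ] 0.77
side flap angle ~ 1.2500000000000002 108 282 med 1.2533046976777722
```

apply_moves(
  deltas=[
    [0.1,1.5,-5,0,0,0,0],
    [0.2,2.7,-10,0,0,0,0],
    [0.2,3,-15,0,0,0,0],
    [0.2,3,-20,0,0,0,0],
    [0.2,3,-25,0,0,0,0],
    [0.2,2.7,-30,0,0,0,0],
    [0.2,2.5,-34,0,0,0,0],
    [0.2,2.5,-34,0,0,0,0],
  ],
)

```text
time_s: 20.25
position: [0.6196, 0.0808, 0.156]
eef_rot: [-2.289, -2.152, 0.0]
contact_force: [0.4, -1.0, -1.0]
grip_width: 0.0237
```

```bash
python3 st.py
```

```text
20.25 [0.6196 0.0808 0.156 ] toolz [-0.0003 -0.     -1.    ] [ 0.3965 -1.0055 -1.0152] [-0.4876 -0.0991 -0.011 ] 0.023651285636869027
scene pole [0.6212 0.1038 0.1732] 0.67
scene pole_collar [ 0.614  -0.0531  0.1613] 0.94
scene eye [ 0.6287 -0.1679  0.1656] 0.58
scene flap angle ~ 1.5100000000000002 311 675 med 1.5086211537552938
side pole [0.6235 0.1006 0.1764] 0.66
side pole_collar [ 0.6078 -0.0552  0.1641] 0.64
side eye [ 0.6232 -0.1681  0.1605] 0.86
side flap angle ~ 1.5100000000000002 204 476 med 1.5019254287844839
```

apply_moves(
  deltas=[
    [0,0,2,0,0,0,0],
    [0,-0.5,3,0,0,0,0],
    [0,-0.5,3,0,0,0,0],
  ],
)

```text
time_s: 21.02
position: [0.6196, 0.0804, 0.1592]
eef_rot: [-2.289, -2.151, -0.0]
contact_force: [-0.5, -0.3, -2.7]
grip_width: 0.0237
```

Run:
```python
from h import *
o=get_obs(); print(o['time_s'],o['position'],o['contact_force'],o['wrist_torque'])
```

```text
21.025 [0.6196 0.0804 0.1592] [-0.4566 -0.2554 -2.6834] [-0.0247 -0.1326  0.0525]
```

apply_moves(
  deltas=[
    [-3,0.2,1,0,0,0,0],
    [-7,0.4,1.5,0,0,0,0],
    [-11,0.7,1.5,0,0,0,0],
    [-15,1,1.5,0,0,0,0],
  ],
)

```text
time_s: 21.52
position: [0.6042, 0.0815, 0.1607]
eef_rot: [-2.289, -2.151, -0.0]
contact_force: [0.3, 0.3, -2.0]
grip_width: 0.0236
```

apply_moves(
  deltas=[
    [-5,0.3,0,0,0,0,0],
    [-11,0.7,0,0,0,0,0],
    [-18,1.1,0,0,0,0,0],
    [-28,1.7,0,0,0,0,0],
    [-35,2,0,0,0,0,0],
    [-35,2,0,0,0,0,0],
  ],
)

```text
time_s: 22.28
position: [0.5687, 0.0836, 0.1608]
eef_rot: [-2.289, -2.151, -0.0]
contact_force: [0.6, 0.5, -2.8]
grip_width: 0.0238
```

```bash
python3 st.py
python3 - <<'E'
import numpy as np,cv2
ims=[]
for n in ['scene','side']:
    f=np.load(f'{n}_st.npz'); from h import w2pix
    c=w2pix(f,[.6,-.12,.17]).astype(int); x,y=np.clip(c-50,0,[412,284])
    ims.append(cv2.resize(f['img'][y:y+100,x:x+100,::-1],(400,400),interpolation=cv2.INTER_CUBIC)); print(n,x,y)
cv2.imwrite('pics/out.png',np.hstack(ims))
E
```

```text
22.275 [0.5687 0.0836 0.1608] toolz [-0.0003  0.0006 -1.    ] [ 0.5835  0.5222 -2.7819] [-0.0428 -0.1365 -0.0005] 0.02384631641543898
scene pole [0.5712 0.1051 0.1793] 0.86
scene pole_collar [ 0.5677 -0.0514  0.1657] 0.64
scene eye [ 0.6281 -0.1668  0.1648] 0.66
scene flap angle ~ 1.5100000000000002 445 1004 med 1.509657565593259
side pole [0.5715 0.1031 0.1826] 0.74
side pole_collar [ 0.5597 -0.052   0.1699] 0.77
side eye [ 0.6249 -0.167   0.1614] 0.93
side flap angle ~ 1.5100000000000002 154 385 med 1.5013079696927292
scene 137 118
side 222 113
```

View pics/out.png

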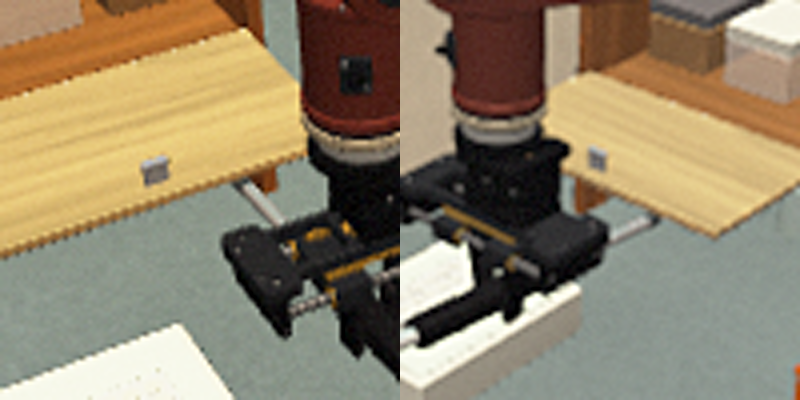

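The hook is out and under the flap edge, and the flap lies level, fully open. The pole has tilted about 4.7° hook-down in the grip. I'll back out, level it and go over the rest.

apply_moves(
  deltas=[
    [0,15,0,0,0,0,0],
    [0,35,0,0,0,0,0],
    [0,60,0,0,0,0,0],
    [-5,90,0,0,0,0,0],
    [-15,110,20,-2,0,0,0],
    [-30,130,60,-4.7,0,0,0],
    [-45,150,95,-4.7,0,-2,0],
    [-60,170,100,-4.7,0,-4,0],
  ],
)

```text
time_s: 23.68
position: [0.5099, 0.2566, 0.2645]
eef_rot: [2.316, 2.03, -0.077]
contact_force: [-0.2, -0.4, -2.9]
grip_width: 0.0235
```

apply_moves(
  deltas=[
    [-20,30,0,0,0,-1,0],
    [-45,55,0,0,0,-1,0],
    [-60,72,0,0,0,-1,0],
    [-60,72,0,0,0,-1,0],
    [-60,72,0,0,0,-1,0],
  ],
)

```text
time_s: 24.3
position: [0.4498, 0.3291, 0.2645]
eef_rot: [2.333, 2.011, -0.077]
contact_force: [-0.2, -0.6, -2.8]
grip_width: 0.024
```

```bash
python3 st.py | grep -v angle; python3 look.py w3 rest pole
python3 - <<'E'
from h import *
# pole axis direction fit in wrist view & slots? print pole tail/collar via side depth
for n in ['scene','side']:
    f=np.load(f'{n}_st.npz'); 
    for nm,X in [('rest',[.4485,.348,.0])]: print(n,w2pix(f,X))
E
```

```text
24.3 [0.4498 0.3291 0.2645] toolz [ 0.0017 -0.0787 -0.9969] [-0.2295 -0.6093 -2.8086] [ 0.0963 -0.1203  0.0103] 0.02401921638266897
scene pole_collar [0.4349 0.1917 0.2802] 0.6
scene eye [ 0.6262 -0.1681  0.16  ] 0.96
side pole [0.455  0.3492 0.2833] 0.67
side pole_collar [0.4302 0.1959 0.2798] 0.94
side eye [ 0.6263 -0.1694  0.1619] 0.8
24.7 [0.4502 0.3282 0.2645] [ 2.335   2.0088 -0.0777] [-0.0169  0.3205 -2.6992]
cam [0.4623 0.4199 0.4201] fwd [-0.044  -0.3645 -0.9302]
rest [ 0.2384  0.3611 -0.0003] 0.57 [ 91. 143.]
pole [0.4537 0.351  0.2838] 0.95 [254. 224.]
scene [314.6745 277.1978]
side [221.5062 281.1257]
```

View pics/w3.png

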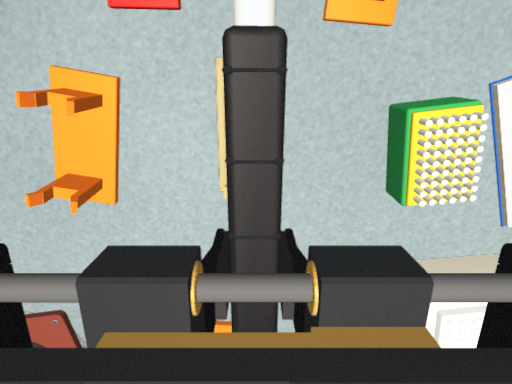

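apply_moves(
  deltas=[
    [-3.5,-2.5,-30,-1,0,0,0],
    [-3.5,-2.5,-70,-1,0,0,0],
    [-3.5,-2.5,-110,-1,0,0,0],
    [-3.5,-2.5,-150,-1,0,0,0],
    [-3.5,-2.5,-155,-1,0,0,0],
    [-3.5,-2.5,-155,-1,0,0,0],
  ],
)

```text
time_s: 25.6
position: [0.447, 0.3261, 0.1104]
eef_rot: [2.324, 2.0, -0.094]
contact_force: [-0.1, 0.3, -1.7]
grip_width: 0.024
```

```bash
python3 st.py | grep -v angle
python3 - <<'E'
from h import *
ims=[]
for n in ['scene','side']:
    f=np.load(f'{n}_st.npz'); c=w2pix(f,[.45,.34,.1]).astype(int); x,y=np.clip(c-50,0,[412,284])
    ims.append(cv2.resize(f['img'][y:y+100,x:x+100,::-1],(400,400),interpolation=cv2.INTER_CUBIC)); print(n,x,y)
cv2.imwrite('pics/pl.png',np.hstack(ims))
E
```

```text
25.6 [0.447  0.3261 0.1104] toolz [ 0.0019 -0.0957 -0.9954] [-0.0996  0.2789 -1.7224] [ 0.0587 -0.1635 -0.0193] 0.024014580484686222
scene pole [0.4485 0.349  0.1263] 0.57
scene pole_collar [0.4303 0.1966 0.1276] 0.62
scene eye [ 0.627  -0.1696  0.1604] 0.71
side pole [0.4538 0.3491 0.1303] 0.7
side pole_collar [0.4279 0.1909 0.1293] 0.76
scene 266 203
side 171 206
```

View pics/pl.png

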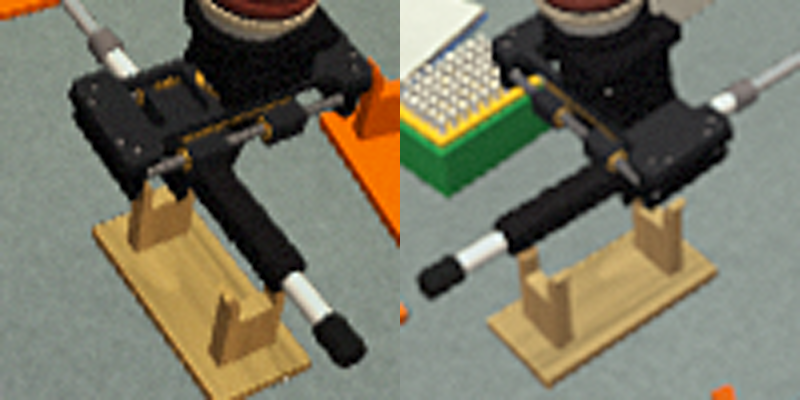

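The pole is level and lined up above both forks. Lowering it in, watching the force.

apply_moves(
  deltas=[
    [0,0,-12,0,0,0,0],
    [0,0,-24,0,0,0,0],
    [0,0,-36,0,0,0,0],
    [0,0,-44,0,0,0,0],
    [0,0,-48,0,0,0,0],
    [0,0,-48,0,0,0,0],
  ],
)

```text
time_s: 26.75
position: [0.4468, 0.3261, 0.062]
eef_rot: [2.324, 2.0, -0.093]
contact_force: [0.1, -0.1, -2.6]
grip_width: 0.0235
```

apply_moves(
  deltas=[
    [0,0,-3,0,0,0,0],
    [0,0,-6,0,0,0,0],
    [0,0,-8,0,0,0,0],
    [0,0,-8,0,0,0,0],
  ],
)

```text
time_s: 27.25
position: [0.4471, 0.3261, 0.0545]
eef_rot: [2.324, 2.0, -0.093]
contact_force: [-0.8, -1.8, 0.8]
grip_width: 0.0237
```

```bash
python3 st.py | grep -v angle
```

```text
27.25 [0.4471 0.3261 0.0545] toolz [ 0.0025 -0.0955 -0.9954] [-0.8394 -1.8051  0.7562] [-0.0173  0.0567  0.0486] 0.023678565344001777
scene pole [0.4492 0.3476 0.0725] 0.95
scene pole_collar [0.4302 0.1957 0.0683] 0.9
scene eye [ 0.6283 -0.1673  0.163 ] 0.55
side pole [0.4529 0.3479 0.0739] 0.79
side pole_collar [0.4264 0.1927 0.0701] 0.83
```

apply_moves(
  deltas=[
    [0,0,0,0,0,0,0.4],
    [0,0,0,0,0,0,0.7],
    [0,0,0,0,0,0,1],
    [0,0,0,0,0,0,1],
    [0,0,0,0,0,0,1],
    [0,0,0,0,0,0,1],
    [0,0,0,0,0,0,1],
    [0,0,0,0,0,0,1],
  ],
)

```text
time_s: 28.65
position: [0.447, 0.3261, 0.0543]
eef_rot: [2.324, 2.0, -0.093]
contact_force: [-0.3, -0.7, -0.4]
grip_width: 0.0861
```

apply_moves(
  deltas=[
    [0,0,10,0,0,0,1],
    [0,0,30,0,0,0,1],
    [0,0,60,0,0,0,1],
    [0,0,100,0,0,0,1],
    [0,0,150,0,0,0,1],
    [0,0,200,0,0,0,1],
    [0,0,240,0,0,0,1],
    [0,0,240,0,0,0,1],
  ],
)

```text
time_s: 29.65
position: [0.4489, 0.3272, 0.3009]
eef_rot: [2.323, 1.999, -0.077]
contact_force: [0.9, 1.0, -0.4]
grip_width: 0.0873
```

```bash
python3 st.py; python3 look.py w4 pole rest pole_collar
python3 - <<'E'
from h import *
for n in ['scene','side']:
    f=cams.grab_frame(n)
    for k in ['rest','lightbox','wellplate','tip_rack']:
        for r in cams.place_of(f,k)[:2]: print(n,k,np.array(r['position']),round(r['score'],2))
E
```

```text
29.65 [0.4489 0.3272 0.3009] toolz [ 0.0113 -0.0902 -0.9959] [ 0.9434  0.9967 -0.4324] [ 0.0771 -0.0283 -0.005 ] 0.08731527123852227
scene pole [0.4485 0.3494 0.0714] 0.61
scene pole_collar [0.4311 0.1954 0.0691] 0.57
scene eye [ 0.6295 -0.1649  0.1633] 0.84
scene flap angle ~ 1.5100000000000002 477 1028 med 1.5096374483947677
side pole [0.4531 0.3456 0.0749] 0.84
side pole_collar [0.4247 0.1932 0.0691] 0.55
side eye [0.4244 0.1941 0.071 ] 0.35
side flap angle ~ 1.5100000000000002 230 532 med 1.5038342641868998
30.05 [0.4466 0.3258 0.2931] [ 2.3241  2.0003 -0.0961] [-0.3198  0.3848 -0.5555]
cam [0.4588 0.4202 0.4471] fwd [-0.0444 -0.3813 -0.9234]
pole [0.4499 0.3477 0.0708] 0.92 [251. 129.]
rest [ 0.4497  0.3482 -0.0004] 0.85 [251. 119.]
rest [0.238  0.3632 0.0002] 0.8 [100. 131.]
pole_collar [0.4264 0.1932 0.0745] 0.8 [252. 244.]
scene rest [0.2347 0.3665 0.0023] 0.96
scene rest [ 0.3489 -0.0476  0.0015] 0.94
scene lightbox [ 0.7287 -0.0117 -0.0021] 0.88
scene wellplate [ 0.7245 -0.0097  0.0547] 0.74
scene tip_rack [0.6698 0.2893 0.0037] 0.83
scene tip_rack [ 0.7268 -0.0077 -0.0001] 0.38
side rest [0.6155 0.5325 0.0003] 0.97
side rest [0.2382 0.3667 0.0007] 0.85
side lightbox [ 0.7273 -0.0142  0.0025] 0.7
side wellplate [ 0.7193 -0.0057  0.0568] 0.56
side wellplate [0.4252 0.1931 0.0726] 0.56
side tip_rack [0.6674 0.2917 0.005 ] 0.68
```

The pole is seated in its rest, level and at z ≈ 72 mm. The flap is fully open and the bystanders have not moved, so I'm handing in.

```bash
python3 -c "
from station import workorder
print(workorder.job_done())"
```

```text
the job is handed in; nothing more can be done
None
```

The whole job was done in the order asked and handed in at about 30 s of the 69 s allowed. I hooked the eye, pulled the flap free of its catch, lowered it on the hook to its stop, unhooked, and laid the pole back in the wooden rest.

- **Flap:** fully open. Both cameras read about 1.51 rad on its inner face. That matches 1.57 at the hinge once the 9 mm panel thickness is counted. The eye hangs at z ≈ 0.162 m, and the reading had not changed after unhooking.
- **Pole:** back in the rest at about (0.450, 0.348, 0.071) m. That is within a few mm of the middle of the rest and at the right height.
- **Bystanders:** the light box, well plate and tip rack read within about 4 mm of their first positions, which is the networks' own noise.
- **Forces:** the readings I took stayed at or below about 5 N.

Three things were not perfectly clean:
- On insertion the prong first touched the edge of the eye at about 5 N, so I shifted 2 mm outward and it went in freely.
- At the stop the hook pressed down on the flap very lightly, about 1.5 N, before I centred it.
- Under the flap's load the pole tilted about 5° hook-down in the grip, so I levelled it before laying it down.

In the final checks one network guess disagreed: the side camera placed the eye on the pole's collar, with a low score of 0.35. I discounted it because the scene camera still saw the eye in place.

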